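# Clamp the shoe last in the length gauge

### The arm

A 7-joint arm with a two-finger parallel gripper is mounted at the origin on the work surface. World frame = base frame: x ahead of the robot, y to its left, z up, the work surface at z = 0. Lengths are in mm, angles in rad, forces in N, time in s.
With the tool pointing down it reaches from about 400 to 875 mm from the base axis. Payload 4.4 kg.
Tool frame: the origin (TCP) lies midway between the tips of the shut fingers; the grasp point (between the pads) lies 19 mm behind it (ctrl.grip_point_offset is the distance from the TCP to the grasp point, in mm); z points along the fingers, y is the line along which they close (so a half turn about z gives the same grasp; the last joint's range is limited). The gripper opens to 85 mm and grips with 20 to 120 N. Pads are 22 mm wide; open, the fingers measure 114 mm over their backs; the gripper's body (76 mm by 85 mm) begins 54 mm behind the grasp point. The pads swing forward as they close: fully open they stand 13 mm farther back than shut.
Start: joints at [1.245, 0.628, 0.038, 1.517, -0.027, 0.996, -0.02], TCP at [167.004, -628.194, 231.313] pointing down, gripper open.
Joint ranges: [-3.06, 3.06], [-0.37, 2.12], [-1.25, 1.32], [0.18, 2.47], [-1.1, 4.24], [0.23, 1.98], [-2.94, 2.94]. Speed limits (rad/s): [2.57, 2.57, 3.14, 3.14, 3.14, 3.14, 3.14].

### API

Orientations are given as [roll, pitch, yaw] about the fixed x, y, z axes, in that order (R = Rz(yaw) Ry(pitch) Rx(roll)).
In Python, from cell import ctrl gives the robot as it stands.
- The arm moves only by the shell command python3 nudge.py 'ROWS'. ROWS is a JSON list of rows, 1 to 12 of them, each of 7 numbers: dx, dy, dz in mm, then a rotation vector rx, ry, rz in rad, then the finger opening in mm; each row shifts and turns the commanded pose from where the row before left it, along the tool's axes as they then stand; what a row does not reach is not made up. A row lasts 1/10 s, in which the tool goes at most 50 mm and 0.15 rad, less where a joint would pass 70% of its speed; a pose out of reach is approached as far as the arm can. The fingers move at their own pace and stop on an object; the grip force is fixed at half the most. Time passes only in rows, so rows that do not move let the fingers close. It prints the time, the measured TCP pose, the force, the opening and the grip force at its end.
- ctrl.read_state(): the state, without advancing time (a new reading comes with each control period).
- ctrl.get_image(name): name is "scene" or "top" or "wrist"; returns the picture (480x640x3 uint8, blue, green, red); there is no depth.
- ctrl.calibration(name): a dict with "fx", "fy", "cx", "cy" (pixels), "k1" (the pictures are not rectified: a ray, as slopes to the right and down, at radius r is drawn at 1 + k1 r^2 times it, then the intrinsics apply), "rvec" (rotation vector, rad) and "tvec" (3), from world to camera coordinates, as OpenCV has them; the wrist camera has in their place "hand_eye" (4x4, takes a point from camera to tool coordinates, whose origin is the TCP and whose axes are the flange's). Camera axes: x right, y down, z forward; pixel columns grow to the right and rows downward; lengths in mm; the calibration is good to about 2 mm. A picture is of the moment at which its call begins: read the wrist's pose just before it. calibration takes no time and is no camera call.
- ctrl.finish_job(): hands the job in; it is judged then, once.
The state is a dict: "clock": time; "qpos": joint angles; "qd": joint speeds; "tau": joint torques, N m; "eef_pos": TCP position; "tool_rot": TCP orientation; "force": force on the tool from outside, world axes, zero at the start; "torque": the same for the moment, N m; "width": finger opening in mm; "gripper_force": force on a finger pad.
Only numpy, scipy, OpenCV 4.12 (cv2) and the standard library are available. Lean on these libraries where they do the work, as an engineer would, in place of code of your own. Each camera call takes 0.05 s, during which the arm holds its last target. There are 200 camera calls.

### The job

Open the blue toe slide of the length gauge, keeping its red lock tab squeezed in while it moves, and stand the blue shoe last upright on the gauge board with its heel in the black heel cup and its toe towards the slide. Then squeeze the tab again and close the slide until the last is held snugly between heel stop and toe slide, and let go so that the tab springs right out and locks. Leave everything else on the bench where it is.

Things in the scene. Friction and masses are not known exactly. Their poses are not given: they have to be found in the camera images.
- gauge: Fixed wooden board, 110 (x) by 340 (y) by 20 mm thick; origin at the centre of its underside, bed at z = 20 mm. The last stands along its y, heel at the -y end, toe slide at the +y end. Black heel cup: back wall face at y = -130 mm, cheeks with inner faces at x = +-36 mm from y -130 to -100, all 35 mm above the bed. Two rails 14 mm high, x = +-40 to +-50 mm, from y = -96 mm on.
- heel_stop (a point): Point on the bed at the foot of the heel cup's back wall, at its middle (gauge frame x 0, y -130, z 20 mm); the wall faces the gauge's +y.
- slide (a joint): Position of the blue toe slide along the gauge's +y, m: 0 = closest to the heel cup (125 mm between heel wall and toe face), 0.10 = fully open (225 mm); toe face at gauge y = -5 mm + value. About 1.5 N friction when unlocked. With the tab out it is held by a pin rack with notches every 7 mm, one of them where the last is snug. Starts too close for the last.
- slide_face (a point): Foot of the slide's toe face at its middle, on the bed; its axes are parallel to the gauge's. The toe plate is 60 mm wide, 8 mm thick, 46 mm high and faces the gauge's -y; the slide's body lies on the +y side of it (74 mm long).
- slide_grip (a point): Where to pinch the slide: midway between its blue fixed upright and the red lock tab, 50 mm behind (+y of) the toe face, 52 mm above the bed. Outer faces 26 mm to -x (blue) and 26 mm to +x (red); both reach 68 mm above the bed, 40 and 32 mm long in y. Pinching them from above across the gauge's x (52 mm wide, 44 when squeezed) frees the slide; it can then be drawn along in the grip.
- lock_tab (a joint): Travel of the red lock tab, m: 0 = out, locked in a notch; 0.008 = fully squeezed towards the blue upright (its -x). Spring: 7 N at the start, 11 N at the end. The slide is free once it is in by over 4 mm; squeeze it fully while sliding. Let go, it springs out into the notch; between notches it rests on a pin, about 3 mm in, not locked.
- blue_last: Blue plastic shoe last (solid foot form), 165 mm long, 64 mm wide at the ball, 52 mm at the heel, 85 mm high, about 0.4 kg; flat sole. Origin at the middle of its length on the sole; x towards the toe, z up; heel and toe ends 82.5 mm behind and ahead of it.
- last_grip (a point): Good grasp point on the ankle block of the blue last: 20 mm behind its origin, 68 mm above the sole. The block has flat upright sides 36 mm apart (across the last's y), from 50 to 85 mm above the sole, and reaches from 75 mm behind the origin to 2 mm behind it.
- orange_last: Orange shoe last of the same shape, a bystander. Origin as for the blue one.
- glue_jar: Glue jar, diameter 80 mm, 96 mm high, with a stick that leans out to 170 mm; bystander. Origin: centre of underside.
- dye_bottle: Amber bottle, diameter 48 mm, 125 mm high, standing behind the gauge; bystander. Origin: centre of underside.
- hammer: Hammer 270 mm long, lying along its x; bystander.
- rasp: Rasp 260 mm long with wooden handle, lying along its x, 28 mm high; bystander.
- pincers: Red-handled pincers 150 mm long, lying along their x, 16 mm high; bystander.
- wax_block: Wooden block with beeswax, 110 x 65 x 34 mm; bystander. Origin: centre of underside.
- awl: Awl 155 mm long with dark handle, lying behind the gauge, 32 mm high; bystander.

How it is judged (in metres and radians):
On the way, in this order (a step that is already met when the one before it is completed fails the run):
1. the toe slide has been opened wide enough for the last with its lock tab held in (value of joint slide above 0.042 m and value of joint lock_tab above 0.0025 m), for 0.05 s.
2. the blue last stands on the board, heel in the heel cup, toe towards the slide, let go (x of blue_last in the frame of gauge between -0.012 and 0.012 m and angle between the x axis of blue_last and the y axis of gauge, either way round below 0.17 rad and z of blue_last in the frame of gauge below 0.0235 m and angle between blue_last's own z axis and vertical below 0.06 rad and y of blue_last in the frame of gauge between -0.0515 and -0.0125 m and y of last_grip in the frame of gauge below -0.025 m and contact force between the fingers and blue_last below 0.3 N), for 0.2 s.
3. the slide has been brought up to the toe with the tab held in, so that the last is snug (x of blue_last in the frame of gauge between -0.012 and 0.012 m and angle between the x axis of blue_last and the y axis of gauge, either way round below 0.17 rad and z of blue_last in the frame of gauge below 0.0235 m and angle between blue_last's own z axis and vertical below 0.06 rad and y of blue_last in the frame of gauge between -0.0515 and -0.0435 m and y of last_grip in the frame of gauge below -0.025 m and y of last_grip in the frame of gauge below -0.0625 m and y of blue_last in the frame of slide_face between -0.0865 and -0.0785 m and value of joint lock_tab above 0.0025 m), for 0.05 s.
At the end, for the whole second after the job is handed in: Blue last upright on the board (sole within 3.5 mm of the bed, tilt under 0.06 rad), toe to the slide, within 12 mm and 0.17 rad of the board's middle line, heel within 4 mm of the heel wall, toe within 4 mm of the toe face, lock tab out (under 1.5 mm in), all at rest and let go (x of blue_last in the frame of gauge between -0.012 and 0.012 m and angle between the x axis of blue_last and the y axis of gauge, either way round below 0.17 rad and z of blue_last in the frame of gauge below 0.0235 m and angle between blue_last's own z axis and vertical below 0.06 rad and y of blue_last in the frame of gauge between -0.0515 and -0.0435 m and y of last_grip in the frame of gauge below -0.025 m and y of last_grip in the frame of gauge below -0.0625 m and y of blue_last in the frame of slide_face between -0.0865 and -0.0785 m and value of joint lock_tab below 0.0015 m and linear speed of blue_last below 0.01 m/s and velocity of joint slide between -0.01 and 0.01 m/s); the robot touches nothing.
It fails at once if another thing on the bench is moved by more than 30 mm (distance of any of orange_last, glue_jar, dye_bottle, hammer, rasp, pincers, wax_block, awl from where it was at the start of the episode above 0.03 m).
It also fails if it takes over 67 s, if anything falls off the work surface, if the arm or the gripper's body presses on something with over 40 N, if the wrist force passes 120 N, or if a joint passes its speed limit or range.

## Working session

There is one attempt and no reset: what is moved stays moved. The work goes in short steps, Python scripts to look and compute and a shell command to move; the robot and the scene stay as the last step left them, time stands still between calls to the robot, and variables do not carry over. Pictures are saved under pics/ and viewed, at most 10 in all, crops included, and the job is handed in when it is done.

```bash
ls; mkdir -p pics
python3 - <<'E'
from cell import ctrl
import cv2
s=ctrl.read_state(); print(s)
for n in("scene","top","wrist"):
    cv2.imwrite(f"pics/{n}0.png",ctrl.get_image(n)); print(n,ctrl.calibration(n))
E
```

```text
cell.py
nudge.py
pics
{'clock': 0.0, 'qpos': array([ 1.24520661,  0.62935308,  0.03843404,  1.51839567, -0.02701869,
        0.99629464, -0.01996647]), 'qd': array([ 0.00039017,  0.00076917,  0.00171055,  0.00018488,  0.00115199,
       -0.00207149,  0.00041818]), 'tau': array([ 5.05812768e-04, -5.63410807e+01,  1.22610256e+00, -1.93440092e+01,
        1.09493229e-02,  1.05932675e-02,  2.77607262e-05]), 'eef_pos': array([ 166.84274847, -627.55979785,  230.37559004]), 'tool_rot': array([-3.13965950e+00,  6.11188241e-06,  2.59818863e-01]), 'force': array([-0.60480308,  0.3529064 ,  0.22175184]), 'torque': array([-0.01457465, -0.01376378,  0.02479758]), 'gripper_force': 0.0, 'width': 85.48443794263771}
scene {'fx': 534.5837014868004, 'fy': 534.5837014868004, 'cx': 308.58207221839365, 'cy': 243.28243071623865, 'k1': -0.16162918711948385, 'rvec': array([ 1.2477276 ,  2.37808265, -0.89725735]), 'tvec': array([ 346.53770554, -344.4454744 , 1397.65340023])}
top {'fx': 525.482364560316, 'fy': 525.482364560316, 'cx': 328.1405050842345, 'cy': 237.57125719012805, 'k1': -0.11198259556174962, 'rvec': array([ 2.16460249, -2.21168486,  0.07489805]), 'tvec': array([   5.77859908,  625.3687736 , 1147.91989113])}
wrist {'fx': 420.50146685551323, 'fy': 420.50146685551323, 'cx': 316.12046590967833, 'cy': 241.4129983022575, 'k1': -0.061796417091823826, 'hand_eye': array([[ 2.29643873e-05, -9.60537681e-01, -2.78149892e-01,
         7.09390894e+01],
       [ 9.99999743e-01,  2.21418992e-04, -6.82067148e-04,
        -2.08993872e+00],
       [ 7.16738865e-04, -2.78149805e-01,  9.60537439e-01,
        -1.42378918e+02],
       [ 0.00000000e+00,  0.00000000e+00,  0.00000000e+00,
         1.00000000e+00]])}
```

View pics/top0.png

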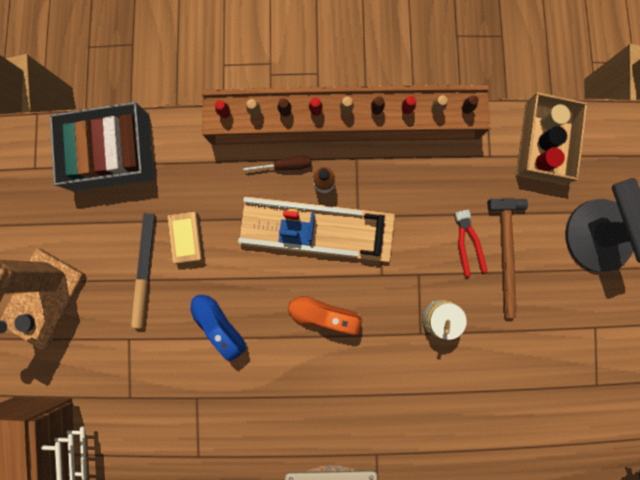

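View pics/scene0.png

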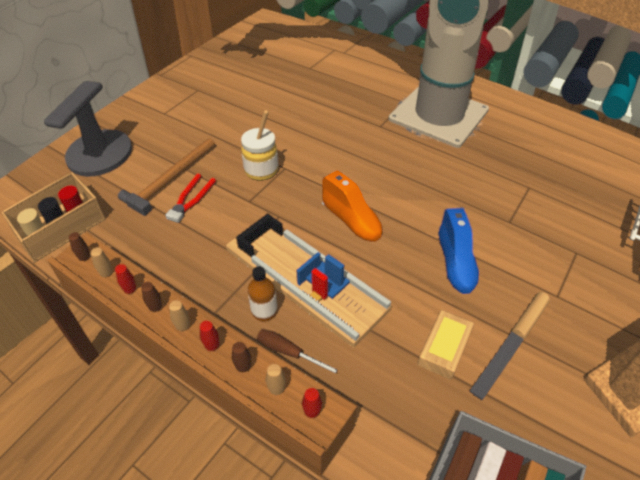

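```bash
cat > lib.py <<'E'
import numpy as np, cv2
from scipy.spatial.transform import Rotation as Ro
from cell import ctrl
def cam(name, st=None):
    """K, k1, R (cam->world), camera centre in world"""
    c=ctrl.calibration(name)
    if name=="wrist":
        Rt=Ro.from_euler('xyz',st["tool_rot"]).as_matrix(); H=c["hand_eye"]
        R=Rt@H[:3,:3]; C=Rt@H[:3,3]+st["eef_pos"]
    else:
        Rw=cv2.Rodrigues(c["rvec"])[0]; R=Rw.T; C=-Rw.T@c["tvec"]
    K=np.array([[c["fx"],0,c["cx"]],[0,c["fy"],c["cy"]],[0,0,1.]])
    return K,c["k1"],R,C
def ray(cm,px):
    K,k,R,C=cm
    p=cv2.undistortPoints(np.array(px,float).reshape(-1,1,2),K,np.array([k,0,0,0,0.]))[:,0]
    d=np.c_[p,np.ones(len(p))]@R.T
    return C,d/np.linalg.norm(d,axis=1)[:,None]
def onz(cm,px,z):
    C,d=ray(cm,px); return C+d*((z-C[2])/d[:,2])[:,None]
def tri(cm1,p1,cm2,p2):
    A=np.zeros((3,3));b=np.zeros(3);rs=[]
    for cm,p in((cm1,p1),(cm2,p2)):
        C,d=ray(cm,[p]);P=np.eye(3)-np.outer(d[0],d[0]);A+=P;b+=P@C;rs.append((C,d[0]))
    x=np.linalg.solve(A,b)
    return x,[np.linalg.norm(np.cross(x-C,d)) for C,d in rs]
def blobs(img,lo,hi,minA=60):
    """colour blobs in HSV: list of (area, centre, contour)"""
    m=cv2.inRange(cv2.cvtColor(img,cv2.COLOR_BGR2HSV),np.array(lo),np.array(hi))
    cs=cv2.findContours(m,cv2.RETR_EXTERNAL,cv2.CHAIN_APPROX_NONE)[0]
    out=[]
    for c in cs:
        a=cv2.contourArea(c)
        if a>=minA:
            M=cv2.moments(c); out.append((a,(M["m10"]/a,M["m01"]/a),c))
    return sorted(out,key=lambda o:-o[0])
BLUE=((100,130,40),(130,255,255)); RED=((0,180,90),(5,255,255))
E
python3 - <<'E'
from lib import *
np.set_printoptions(precision=1,suppress=True)
t=cv2.imread("pics/top0.png"); T=cam("top")
for n,c in(("blue",BLUE),("red",RED)):
    for a,ce,k in blobs(t,*c,minA=25):
        r=cv2.minAreaRect(k); print(n,a,ce,r,onz(T,[ce],60)[0])
print("cup back/board ends z20",onz(T,[(394,237),(241,222)],20))
print(onz(T,[(323,182)],60))
E
```

```text
blue 1667.0 (216.63987202559485, 326.9184163167366) ((216.06187438964844, 326.3164367675781), (72.64586639404297, 26.752416610717773), 54.162349700927734) [436.  235.4  60. ]
blue 635.5 (296.29084710201937, 231.90138998164173) ((296.32318115234375, 227.59146118164062), (31.91471290588379, 30.47910499572754), 6.34019136428833) [636.4  60.7  60. ]
red 255.5 (554.3150684931506, 156.6386170906719) ((554.0000610351562, 156.50001525878906), (19.091880798339844, 17.677669525146484), 45.0) [ 792.6 -515.3   60. ]
red 236.5 (463.1303735024665, 251.85482734319942) ((463.2644348144531, 251.5267791748047), (49.70283508300781, 8.535972595214844), 83.51692199707031) [ 585.5 -298.8   60. ]
red 235.0 (477.6751773049645, 249.05957446808512) ((477.8017883300781, 249.21939086914062), (48.98624038696289, 7.692445278167725), 70.70995330810547) [ 590.8 -331.    60. ]
red 67.0 (410.24129353233826, 100.38059701492537) ((410.50006103515625, 100.49999237060547), (9.899494171142578, 8.485280990600586), 45.0) [ 922.9 -195.7   60. ]
red 65.0 (314.7897435897436, 101.9102564102564) ((314.5000305175781, 101.99999237060547), (9.192388534545898, 9.192387580871582), 45.0) [923.   15.4  60. ]
red 64.5 (219.43669250645993, 104.58656330749353) ((219.25003051757812, 104.75001525878906), (8.485280990600586, 9.192388534545898), 45.0) [922.9 226.7  60. ]
red 61.5 (290.2249322493225, 213.9620596205962) ((290.06927490234375, 213.9461669921875), (14.263994216918945, 5.333493232727051), 7.125016689300537) [675.5  73.1  60. ]
cup back/board ends z20 [[ 623.5 -154.6   20. ]
 [ 664.5  186.5   20. ]]
[[743.7   1.   60. ]]
```

```bash
python3 nudge.py '[[47,-4,-1,0,0,-0.066,85],[47,-4,-1,0,0,-0.066,85],[47,-4,-1,0,0,-0.066,85],[47,-4,-1,0,0,-0.066,85],[47,-4,-1,0,0,-0.066,85],[47,-4,-1,0,0,-0.066,85],[47,-4,-1,0,0,-0.066,85],[47,-4,-1,0,0,-0.066,85],[47,-4,-1,0,0,-0.066,85]]'; python3 nudge.py '[[47,-4,-1,0,0,-0.066,85],[47,-4,-1,0,0,-0.066,85],[47,-4,-1,0,0,-0.066,85],[47,-4,-1,0,0,-0.066,85],[47,-4,-1,0,0,-0.066,85],[47,-4,-1,0,0,-0.066,85],[47,-4,-1,0,0,-0.066,85],[47,-4,-1,0,0,-0.066,85],[47,-4,-1,0,0,-0.066,85]]'; python3 nudge.py '[[0,0,0,0,0,0,85],[0,0,0,0,0,0,85]]'
python3 - <<'E'
from lib import *
s=ctrl.read_state(); print(s["eef_pos"],s["tool_rot"],s["qpos"],np.abs(s["qd"]).max())
cv2.imwrite("pics/w1.png",ctrl.get_image("wrist"))
import pickle; pickle.dump(s,open("w1.pkl","wb"))
E
```

```text
clock: 1.05
eef_pos: [511.5, -387.5, 240.0]
tool_rot: [-3.141, 0.0, 0.856]
force: [0.6, 0.4, -0.7]
width: 84.9
gripper_force: 0.0
clock: 1.95
eef_pos: [661.0, 3.1, 249.0]
tool_rot: [-3.141, 0.0, 1.45]
force: [-0.1, -0.6, -0.5]
width: 85.0
gripper_force: 0.0
clock: 2.15
eef_pos: [660.6, 3.3, 249.0]
tool_rot: [-3.141, -0.0, 1.451]
force: [-0.4, -0.3, -0.8]
width: 84.7
gripper_force: 0.0
[660.58569617   3.25412634 248.96525823] [-3.14086233e+00 -1.59882968e-04  1.45089822e+00] [ 0.11576571  0.64066638 -0.28531109  1.45660297  0.19234138  1.07251244
 -0.32800673] 0.05073241779247995
```

View pics/w1.png

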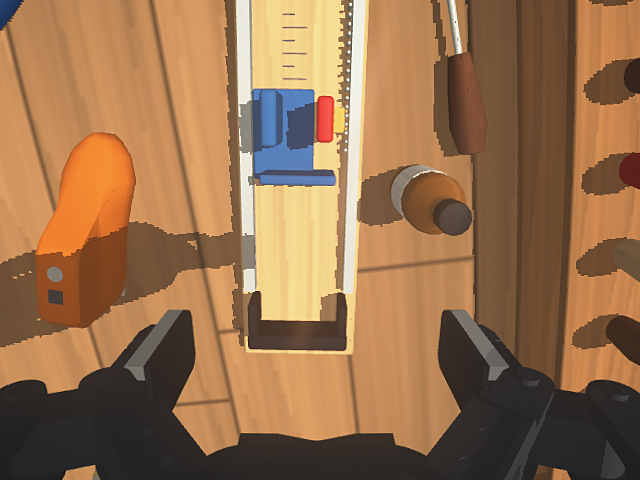

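Run:
```python
from lib import *
import pickle
np.set_printoptions(precision=2,suppress=True)
s=pickle.load(open("w1.pkl","rb")); W=cam("wrist",s); im=cv2.imread("pics/w1.png"); T=cam("top"); t=cv2.imread("pics/top0.png")
hsv=cv2.cvtColor(im,cv2.COLOR_BGR2HSV)
for nm,x0,x1 in(("L",225,262),("R",340,370)):
    m=(hsv[...,1]<60)&(hsv[...,2]>150)
    y,x=np.nonzero(m); k=(x>x0)&(x<x1)&(y<290); pts=np.c_[x[k],y[k]].astype(np.float32)
    w=onz(W,pts,34); l=cv2.fitLine(w[:,:2].astype(np.float32),cv2.DIST_HUBER,0,.01,.01).ravel()
    print(nm,k.sum(),l,"yaw",np.arctan2(l[1],l[0])*np.sign(l[1])-np.pi/2, "y-range",w[:,1].min(),w[:,1].max())
r=blobs(im,*RED)[0:3]
for a,c,k in r: print("red",a,c,cv2.boundingRect(k),onz(W,[c],88))
b=[q for q in blobs(im,*BLUE)]
for a,c,k in b: print("blue",a,c,cv2.boundingRect(k))
rt=[q for q in blobs(t,*RED,minA=25) if abs(q[1][0]-290)<8 and abs(q[1][1]-214)<8][0]
print("red tri",tri(W,r[0][1],T,rt[1]))
print(hsv[118,250:345:3].tolist()); print(hsv[80:190:4,270].tolist());
```

```text
L 2750 [  0.14   0.99 609.33  75.37] yaw -0.13799834 y-range -65.28196249384814 173.6524309617577
R 3443 [  0.14   0.99 696.99  53.4 ] yaw -0.13616586 y-range -75.9667042912429 162.39826800664844
red 658.0 (324.69098277608913, 118.62006079027356) (317, 96, 17, 46) [[674.7  76.1  88. ]]
blue 2471.0 (280.3299608795359, 130.61951976257924) (253, 89, 61, 84)
blue 322.5 (7.30077519379845, 9.824806201550388) (0, 0, 22, 30)
red tri (array([676.28,  75.1 ,  46.63]), [np.float64(1.3191673861418443), np.float64(1.3191673861419713)])
[[21, 24, 146], [112, 97, 97], [110, 97, 105], [112, 87, 94], [108, 130, 161], [107, 137, 182], [107, 140, 189], [107, 142, 198], [107, 139, 184], [109, 106, 116], [109, 106, 116], [108, 140, 198], [107, 139, 193], [111, 92, 103], [111, 93, 104], [112, 94, 106], [112, 90, 105], [112, 92, 105], [113, 90, 105], [112, 86, 104], [113, 84, 103], [113, 73, 91], [14, 124, 152], [1, 195, 224], [2, 188, 243], [2, 180, 245], [2, 172, 246], [2, 189, 245], [21, 149, 241], [23, 144, 245], [23, 145, 244], [25, 143, 250]]
[[20, 116, 241], [20, 112, 241], [13, 96, 192], [107, 141, 195], [107, 140, 195], [107, 139, 196], [107, 142, 196], [107, 142, 194], [107, 141, 194], [107, 141, 194], [107, 141, 195], [107, 141, 196], [108, 140, 197], [107, 141, 197], [107, 140, 195], [107, 142, 197], [107, 136, 178], [107, 136, 187], [107, 136, 186], [107, 136, 188], [107, 134, 187], [108, 132, 187], [108, 131, 192], [114, 67, 99], [109, 127, 179], [108, 124, 179], [113, 79, 103], [21, 108, 243]]
```

```bash
cat >> lib.py <<'E'
GX=np.array([.9906,-.1366,0]); GY=np.array([.1366,.9906,0])
def g(p): p=np.atleast_2d(p); return np.c_[p@GX-638.2,p@GY]   # gauge x, y along the board (unzeroed)
E
python3 - <<'E'
from lib import *
import pickle
np.set_printoptions(precision=1,suppress=True)
s=pickle.load(open("w1.pkl","rb")); W=cam("wrist",s); im=cv2.imread("pics/w1.png")
hsv=cv2.cvtColor(im,cv2.COLOR_BGR2HSV)
print("col297 V 160-190",hsv[160:192,297].tolist())
print("col297 V 285-360",hsv[285:360:2,297,2].tolist())
print("row 177 hue",hsv[177,250:345,2].tolist())
print("upright L/R edges, tab R edge z88",g(onz(W,[(260,118),(280.5,118),(317,118),(334,118),(270,90),(270,147),(325,96),(325,142)],88)))
print("plate ends z66",g(onz(W,[(258,178),(335.5,178),(297,170),(297,186)],66)))
E
```

```text
col297 V 160-190 [[108, 131, 185], [108, 130, 185], [109, 130, 185], [108, 131, 185], [109, 128, 185], [109, 128, 184], [108, 129, 188], [108, 126, 186], [108, 129, 191], [108, 133, 200], [112, 84, 118], [120, 54, 95], [117, 57, 99], [119, 59, 100], [120, 52, 94], [112, 88, 125], [109, 119, 175], [109, 124, 189], [109, 125, 190], [109, 121, 185], [109, 122, 182], [109, 121, 181], [109, 119, 180], [109, 119, 175], [110, 128, 155], [13, 128, 126], [24, 104, 255], [22, 106, 248], [21, 106, 244], [22, 106, 244], [21, 107, 244], [21, 106, 244]]
col297 V 285-360 [245, 245, 245, 245, 245, 245, 245, 245, 245, 244, 244, 245, 245, 245, 244, 245, 245, 252, 76, 95, 95, 96, 96, 95, 95, 95, 98, 99, 98, 97, 96, 93, 68, 253, 234, 217, 218, 218]
row 177 hue [137, 136, 114, 108, 91, 97, 100, 99, 94, 103, 161, 190, 188, 187, 187, 189, 190, 189, 191, 190, 190, 189, 189, 189, 189, 188, 188, 187, 185, 184, 187, 187, 187, 187, 187, 187, 187, 188, 188, 190, 189, 190, 189, 188, 188, 189, 189, 189, 189, 187, 189, 191, 190, 189, 189, 189, 187, 185, 185, 184, 184, 182, 180, 178, 178, 179, 179, 179, 180, 180, 181, 183, 180, 180, 181, 180, 181, 179, 178, 177, 178, 178, 179, 178, 181, 157, 230, 252, 236, 154, 163, 167, 170, 173, 176]
upright L/R edges, tab R edge z88 [[-25.3 167.3]
 [-11.  167.5]
 [ 14.4 167.9]
 [ 26.2 168.1]
 [-18.1 186. ]
 [-18.5 147.5]
 [ 19.6 182.7]
 [ 20.3 151.6]]
plate ends z66 [[-30.4 122.4]
 [ 29.5 123.4]
 [ -0.3 129.1]
 [ -0.2 116.7]]
```

Run:
```python
import cv2
im=cv2.imread("pics/w1.png"); cv2.imwrite("pics/w1c.png",cv2.resize(im[80:360,230:370],None,fx=2.1,fy=2.1,interpolation=cv2.INTER_NEAREST))
```

```text
(no output)
```

View pics/w1c.png

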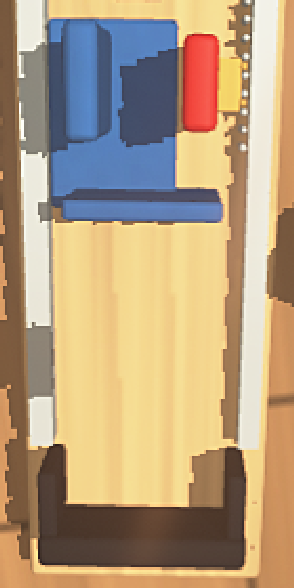

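Run:
```python
from lib import *
import pickle
np.set_printoptions(precision=1,suppress=True)
s=pickle.load(open("w1.pkl","rb")); W=cam("wrist",s)
print("heel foot",g(onz(W,[(297,320.5)],20)),"top inner edge z55",g(onz(W,[(297,337)],55)))
t=cv2.imread("pics/top0.png"); sc=cv2.imread("pics/scene0.png"); T=cam("top"); S=cam("scene")
b=blobs(t,*BLUE)[0]; x,y,w,h=cv2.boundingRect(b[2]); print(x,y,w,h)
for z in(0,30,85): 
    q=onz(T,b[2][:,0],z)[:,:2]; r=cv2.minAreaRect(q.astype(np.float32)); print(z,r)
c=np.hstack([cv2.resize(t[y-15:y+h+15,x-15:x+w+15],(450,450*(h+30)//(w+30))),])
c2=cv2.resize(sc[195:305,420:500],(330,450)); H=max(c.shape[0],450)
o=np.zeros((H,780,3),np.uint8); o[:c.shape[0],:450]=c; o[:450,450:]=c2; cv2.imwrite("pics/last.png",o[:600])
```

```text
heel foot [[ -1.6 -21.7]] top inner edge z55 [[ -0.1 -20.3]]
191 295 54 66
0 ((431.64971923828125, 249.72018432617188), (164.16452026367188, 60.72585678100586), 35.24756622314453)
30 ((434.5753173828125, 243.2860107421875), (160.01571655273438, 59.19120788574219), 35.24758529663086)
85 ((439.93914794921875, 231.49000549316406), (152.40960693359375, 56.377601623535156), 35.24757385253906)
```

View pics/last.png

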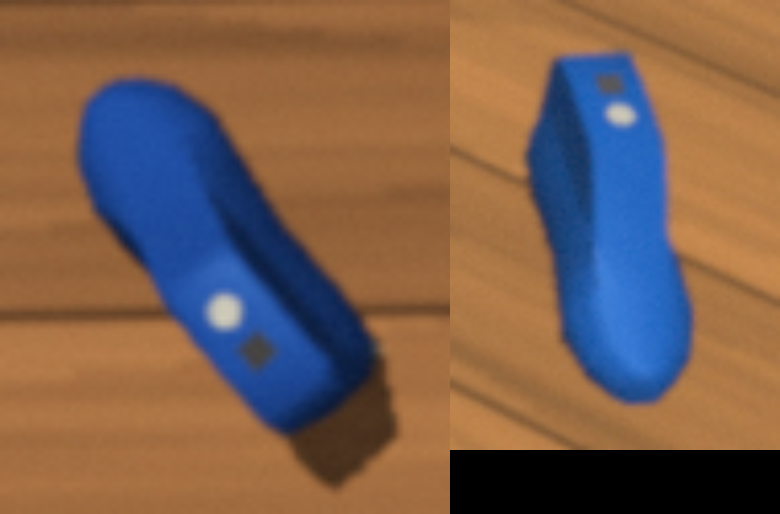

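```bash
python3 nudge.py '[[37,-10,40,0,0,0.008,85],[36,-9.5,40,0,0,0.009,85],[0,0,20,0,0,0,85],[0,0,0,0,0,0,85],[0,0,0,0,0,0,85]]'
python3 - <<'E'
from lib import *
np.set_printoptions(precision=1,suppress=True)
s=ctrl.read_state(); W=cam("wrist",s); im=ctrl.get_image("wrist"); cv2.imwrite("pics/w2.png",im)
print(s["eef_pos"],s["tool_rot"],"tcp g",g(s["eef_pos"]))
for n,c in(("r",RED),("b",((100,120,150),(130,255,255)))):
    for a,ce,k in blobs(im,*c,minA=300)[:4]: 
        x,y,w,h=cv2.boundingRect(k); print(n,a,(x,y,w,h),g(onz(W,[(x,y+h/2),(x+w,y+h/2),(x+w/2,y),(x+w/2,y+h)],88)).tolist())
E
```

```text
clock: 2.7
eef_pos: [652.3, 66.5, 156.9]
tool_rot: [3.141, 0.002, 1.427]
force: [1.0, -0.6, 0.1]
width: 85.4
gripper_force: 0.0
[652.3  66.5 156.9] [3.1 0.  1.4] tcp g [[ -1.2 155. ]]
r 1048.0 (347, 209, 22, 58) [[14.447401394902272, 168.25320577394646], [25.94737683988899, 168.1772717001685], [19.871830617628802, 183.64540410575745], [20.54341079278879, 152.1563480076237]]
b 1450.5 (260, 181, 67, 96) [[-30.759781582714595, 173.4113871603787], [4.004862806672691, 173.17186347001063], [-12.84306651014731, 198.20548611584513], [-13.941485264804555, 146.704915243895]]
b 1123.0 (273, 204, 20, 69) [[-24.182943778375943, 168.2416039791327], [-13.735555071180329, 168.17078796604164], [-18.4445686461479, 186.4961571814984], [-19.510284922789197, 149.02569803962936]]
b 336.5 (322, 298, 46, 9) [[1.31076203395412, 131.69712571702007], [26.491616592481705, 131.4903006275762], [13.854194573816812, 134.2754954585088], [13.928947511830643, 128.90654990830618]]
```

View pics/w2.png

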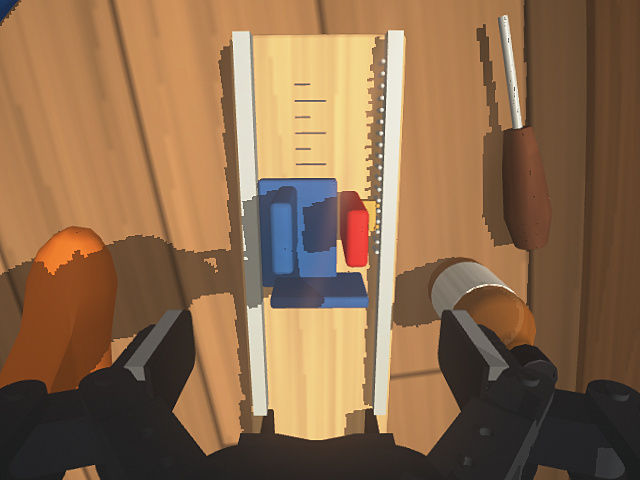

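```bash
python3 nudge.py '[[7,-1,30,0,0,-0.007,85],[6,-1,30,0,0,0,85],[0,0,30,0,0,0,85],[0,0,14,0,0,0,85],[0,0,0,0,0,0,85],[0,0,0,0,0,0,85]]'; python3 nudge.py '[[0,0,0,0,0,0,40],[0,0,0,0,0,0,40],[0,0,0,0,0,0,40],[0,0,0,0,0,0,40],[0,0,0,0,0,0,40],[0,0,0,0,0,0,40]]'; python3 -c "
from lib import *
s=ctrl.read_state();print(g(s['eef_pos']),s['tool_rot'],s['torque'])"
```

```text
clock: 3.35
eef_pos: [652.9, 81.8, 54.2]
tool_rot: [3.139, -0.0, 1.436]
force: [0.9, -0.1, -0.5]
width: 85.0
gripper_force: 0.0
clock: 3.95
eef_pos: [651.7, 83.5, 55.9]
tool_rot: [3.14, -0.001, 1.439]
force: [-9.2, -0.2, 15.5]
width: 41.2
gripper_force: 59.5
[[ -4.05246623 171.72293291]] [ 3.13967934e+00 -7.60750344e-04  1.43857285e+00] [-0.16200799  0.04441184 -0.00346624]
```

```bash
python3 nudge.py '[[0,0,-1.5,0,0,0,40],[3,0,0,0,0,0,40],[6,0,0,0,0,0,40],[6,0,0,0,0,0,40],[6,0,0,0,0,0,40],[6,0,0,0,0,0,40],[6,0,0,0,0,0,40],[6,0,0,0,0,0,40],[6,0,0,0,0,0,40],[6,0,0,0,0,0,40],[6,0,0,0,0,0,40],[3,0,0,0,0,0,40]]'; python3 nudge.py '[[0,0,0,0,0,0,40],[0,0,0,0,0,0,40]]';python3 - <<'E'
from lib import *
np.set_printoptions(precision=1,suppress=True)
s=ctrl.read_state(); W=cam("wrist",s); im=ctrl.get_image("wrist"); cv2.imwrite("pics/w3.png",im)
print(g(s['eef_pos']))
E
```

```text
clock: 5.15
eef_pos: [659.8, 143.2, 56.0]
tool_rot: [3.139, -0.001, 1.439]
force: [-6.3, -0.1, 5.9]
width: 41.6
gripper_force: 61.7
clock: 5.35
eef_pos: [659.9, 143.7, 56.0]
tool_rot: [3.139, -0.002, 1.439]
force: [-6.4, 1.8, 5.4]
width: 41.4
gripper_force: 61.4
[[ -4.1 232.5]]
```

View pics/w3.png

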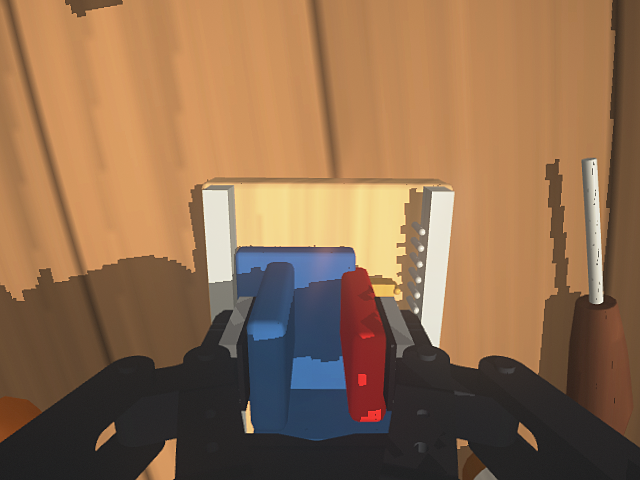

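```bash
python3 nudge.py '[[0,0,0,0,0,0,85],[0,0,0,0,0,0,85],[0,0,0,0,0,0,85],[0,0,0,0,0,0,85],[0,0,-30,0,0,0,85],[0,0,-45,0,0,0,85],[0,0,-45,0,0,0,85],[0,0,-45,0,0,0,85]]'; python3 nudge.py '[[-6,-32,-1,0,0,0.103,85],[-6,-32,-1,0,0,0.103,85],[-6,-32,-1,0,0,0.103,85],[-6,-32,-1,0,0,0.103,85],[-6,-32,-1,0,0,0.103,85],[-6,-32,-1,0,0,0.103,85],[-6,-32,-1,0,0,0.103,85],[-6,-32,-1,0,0,0.103,85],[0,0,0,0,0,0,85],[0,0,0,0,0,0,85]]'
python3 - <<'E'
from lib import *
import pickle
np.set_printoptions(precision=1,suppress=True)
s=ctrl.read_state(); im=ctrl.get_image("wrist"); cv2.imwrite("pics/w4.png",im); pickle.dump(s,open("w4.pkl","wb"))
print(s["eef_pos"],s["qpos"])
E
```

```text
clock: 6.2
eef_pos: [658.7, 142.0, 220.6]
tool_rot: [-3.14, 0.0, 1.438]
force: [1.1, 0.6, -0.1]
width: 85.0
gripper_force: 0.0
clock: 7.2
eef_pos: [417.7, 219.4, 227.4]
tool_rot: [3.141, -0.0, 0.617]
force: [0.0, -0.1, 0.2]
width: 84.9
gripper_force: 0.0
[417.7 219.4 227.4] [-0.5  0.4 -0.1  2.   0.   0.8 -1.5]
```

View pics/w4.png

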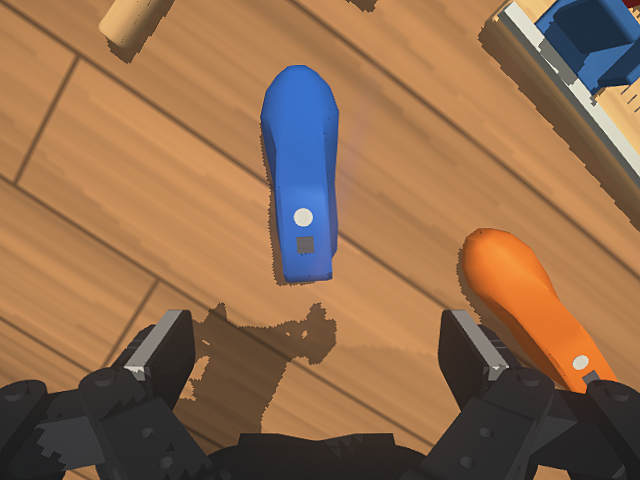

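Run:
```python
from lib import *
import pickle
np.set_printoptions(precision=1,suppress=True)
s=pickle.load(open("w4.pkl","rb")); W=cam("wrist",s); im=cv2.imread("pics/w4.png"); T=cam("top"); t=cv2.imread("pics/top0.png")
def dot(img,x0,y0,r):
    h=cv2.cvtColor(img,cv2.COLOR_BGR2HSV).astype(float)[y0-r:y0+r+1,x0-r:x0+r+1]; 
    w=np.clip(120-h[...,1],0,None); yy,xx=np.mgrid[-r:r+1,-r:r+1]; return (x0+(w*xx).sum()/w.sum(),y0+(w*yy).sum()/w.sum())
dw,sw=dot(im,303,217,14),dot(im,306,245,12)
dt=dot(t,218,338,4); print(dw,sw,dt)
print("dot tri",tri(W,dw,T,dt))
p=onz(W,[dw,sw],85); print("dot,square",p)
R=Ro.from_euler('xyz',s["tool_rot"]).as_matrix()
hsv=cv2.cvtColor(im,cv2.COLOR_BGR2HSV); 
# block top edges: brightness step along rows
for r in(200,230,262): print(r,hsv[r,262:346:2].tolist() if r==230 else hsv[r,262:346:2,2].tolist())
k=blobs(im,*BLUE)[0][2]; q=onz(W,k[:,0],0)[:,:2].astype(np.float32); print(cv2.boundingRect(k))
toe=k[k[:,0,1]<=67][:,0].mean(0); heel=k[k[:,0,1]>=278][:,0]; print("toe px",toe,"at z20",onz(W,[toe],20),"heel px",heel[:,0].min(),heel[:,0].max(),heel[:,1].max(),onz(W,[((heel[:,0].min()+heel[:,0].max())/2,281)],85))
```

```text
(np.float64(302.82432686876297), np.float64(216.79548107700998)) (np.float64(304.9385142512896), np.float64(244.58522534733987)) (np.float64(217.50366524129504), np.float64(337.73885155772757))
dot tri (array([414.4, 231.3,  72.4]), [np.float64(0.004235945881114899), np.float64(0.004235945881173007)])
dot,square [[416.9 232.6  85. ]
 [401.3 219.9  85. ]]
200 [212, 212, 210, 216, 100, 114, 85, 138, 155, 161, 202, 202, 203, 204, 205, 205, 206, 208, 209, 209, 211, 212, 213, 214, 214, 216, 216, 217, 217, 217, 218, 212, 197, 142, 138, 137, 132, 148, 175, 175, 176, 177]
230 [[14, 136, 205], [14, 134, 200], [14, 134, 198], [14, 135, 204], [12, 104, 98], [12, 111, 106], [12, 110, 109], [3, 68, 98], [114, 121, 99], [110, 161, 170], [110, 164, 179], [109, 167, 195], [109, 168, 194], [109, 170, 194], [109, 170, 194], [109, 170, 194], [109, 170, 194], [109, 170, 195], [109, 170, 195], [109, 170, 195], [109, 172, 196], [109, 172, 196], [109, 172, 196], [109, 172, 196], [109, 171, 197], [109, 170, 196], [109, 171, 197], [109, 167, 199], [109, 164, 198], [110, 160, 198], [110, 158, 199], [110, 152, 199], [111, 145, 194], [111, 141, 190], [115, 110, 142], [116, 102, 135], [115, 103, 131], [114, 114, 130], [10, 94, 138], [12, 117, 161], [12, 125, 180], [13, 130, 182]]
262 [197, 198, 200, 204, 207, 188, 108, 111, 111, 113, 129, 154, 167, 172, 173, 173, 175, 175, 177, 177, 178, 180, 182, 180, 181, 180, 179, 180, 180, 178, 179, 179, 179, 180, 184, 184, 198, 197, 198, 195, 195, 198]
(261, 65, 78, 214)
toe px [297.   65.6] at z20 [[500.3 298.7  20. ]] heel px 288 302 278 [[374.5 210.   85. ]]
```

Run:
```python
from lib import *
import pickle
np.set_printoptions(precision=2,suppress=True)
s=pickle.load(open("w4.pkl","rb")); W=cam("wrist",s); im=cv2.imread("pics/w4.png")
q=onz(W,[(302.8,216.8),(304.9,244.6),(304,200),(307.5,262),(308,279),(281,230),(330,230)],85)
print(q); d=lambda a,b:np.arctan2(*(b-a)[1::-1]); print(d(q[1],q[0]),d(q[3],q[2]),d(q[3],q[0]),"width",np.linalg.norm(q[5]-q[6]))
k=blobs(im,*BLUE)[0][2]
# outline at z~20 (widest part): midline of rows 90..150 of forefoot
for z in(15,30):
    w=onz(W,k[:,0],z)[:,:2].astype(np.float32); print(z,cv2.minAreaRect(w),cv2.fitLine(w,cv2.DIST_L2,0,.01,.01).ravel())
cv2.imwrite("pics/w4c.png",cv2.resize(im[50:300,245:355],None,fx=2.4,fy=2.4,interpolation=cv2.INTER_CUBIC))
```

```text
[[416.92 232.62  85.  ]
 [401.27 219.92  85.  ]
 [427.08 238.7   85.  ]
 [391.7  210.98  85.  ]
 [381.25 203.22  85.  ]
 [400.33 239.67  85.  ]
 [420.16 211.7   85.  ]]
0.6817832366192716 0.6645904934892297 0.7093288464464625 width 34.28906237218835
15 ((427.6564025878906, 247.5646514892578), (180.03611755371094, 62.463470458984375), 33.53327560424805) [  0.79   0.61 428.99 245.15]
30 ((429.6556701660156, 248.1912384033203), (172.42457580566406, 59.82261276245117), 33.53321838378906) [  0.79   0.61 430.93 245.88]
```

View pics/w4c.png

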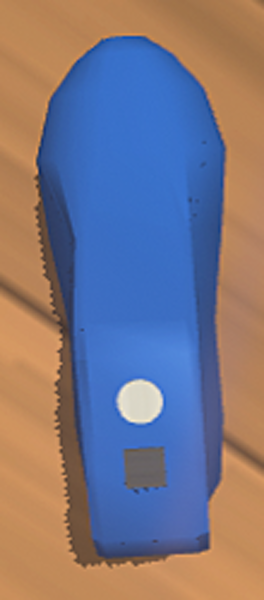

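```bash
python3 nudge.py '[[7,-5,40,0,0,-0.03,85],[6,-5,40,0,0,-0.028,85],[0,0,40,0,0,0,85],[0,0,35,0,0,0,85],[0,0,20,0,0,0,85],[0,0,0,0,0,0,85],[0,0,0,0,0,0,85]]'; python3 nudge.py '[[0,0,0,0,0,0,25],[0,0,0,0,0,0,25],[0,0,0,0,0,0,25],[0,0,0,0,0,0,25],[0,0,0,0,0,0,25],[0,0,0,0,0,0,25]]'
```

```text
clock: 7.95
eef_pos: [423.5, 233.9, 52.1]
tool_rot: [3.141, 0.0, 0.67]
force: [0.3, 0.2, 0.5]
width: 85.4
gripper_force: 0.0
clock: 8.55
eef_pos: [423.2, 235.0, 53.2]
tool_rot: [3.141, -0.002, 0.672]
force: [-1.7, -0.4, 7.2]
width: 35.2
gripper_force: 60.0
```

```bash
python3 nudge.py '[[0,0,-10,0,0,0,25],[0,0,-30,0,0,0,25],[0,0,-45,0,0,0,25],[0,0,-45,0,0,0,25],[0,0,0,0,0,0,25]]'; python3 nudge.py '[[-13.5,33.1,0,0,0,-0.0762,25],[-13.5,33.1,0,0,0,-0.0762,25],[-13.5,33.1,0,0,0,-0.0762,25],[-13.5,33.1,0,0,0,-0.0762,25],[-13.5,33.1,0,0,0,-0.0762,25],[-13.5,33.1,0,0,0,-0.0762,25],[-13.5,33.1,0,0,0,-0.0762,25],[-13.5,33.1,0,0,0,-0.0762,25],[-13.5,33.1,0,0,0,-0.0762,25],[-13.5,33.1,0,0,0,-0.0762,25],[0,0,0,0,0,0,25],[0,0,0,0,0,0,25]]'
python3 - <<'E'
from lib import *
import pickle
np.set_printoptions(precision=2,suppress=True)
s=ctrl.read_state(); im=ctrl.get_image("wrist"); cv2.imwrite("pics/w5.png",im); pickle.dump(s,open("w5.pkl","wb"))
cv2.imwrite("pics/top5.png",ctrl.get_image("top"))
print(s["eef_pos"],s["tool_rot"],g(s["eef_pos"]))
E
```

```text
clock: 9.05
eef_pos: [425.7, 236.5, 187.6]
tool_rot: [3.14, -0.011, 0.672]
force: [1.4, 1.1, -4.8]
width: 35.3
gripper_force: 61.4
clock: 10.25
eef_pos: [626.3, -48.7, 180.3]
tool_rot: [-3.138, 0.0, 1.432]
force: [0.1, -0.0, -4.3]
width: 35.6
gripper_force: 62.3
[626.26 -48.73 180.32] [-3.14  0.    1.43] [[-11.17  37.28]]
```

View pics/w5.png

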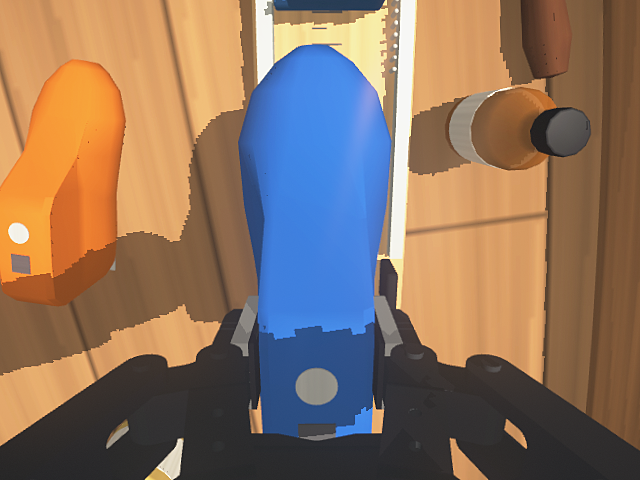

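```bash
python3 - <<'E'
from lib import *
import pickle
np.set_printoptions(precision=2,suppress=True)
s=pickle.load(open("w5.pkl","rb")); W=cam("wrist",s); t=g(s["eef_pos"])
for z in(140,147,155): print(z,"toe rel tcp",g(onz(W,[(317,45)],z))-t)
print("dot rel",g(onz(W,[(316.5,386)],212))-t)
E
python3 nudge.py '[[5.5,5.6,25,0,0,0,25],[5.2,5.6,25,0,0,0,25],[0,0,20,0,0,0,25],[0,0,15,0,0,0,25],[0,0,0,0,0,0,25],[0,0,0,0,0,0,25]]'; python3 -c "
from lib import *
s=ctrl.read_state();print(g(s['eef_pos']),s['tool_rot'])"
```

```text
140 toe rel tcp [[ -0.2 102.4]]
147 toe rel tcp [[ -0.19 101.27]]
155 toe rel tcp [[-0.18 99.97]]
dot rel [[-0.43 -5.42]]
clock: 10.95
eef_pos: [640.0, -38.5, 97.5]
tool_rot: [3.142, 0.0, 1.434]
force: [0.2, -0.4, -3.8]
width: 34.8
gripper_force: 62.2
[[ 1.04657968 49.30676338]] [3.14156140e+00 3.04360915e-06 1.43424182e+00]
```

```bash
python3 nudge.py '[[-2,-1,10,0,0,0,25],[0,0,9,0,0,0,25],[0,0,3,0,0,0,25],[0,0,1,0,0,0,25],[0,0,0,0,0,0,25],[0,0,0,0,0,0,25]]'
```

```text
clock: 11.55
eef_pos: [639.1, -40.6, 74.4]
tool_rot: [3.141, -0.0, 1.434]
force: [-0.8, 0.1, -4.9]
width: 35.2
gripper_force: 62.4
```

```bash
python3 nudge.py '[[0,0,1,0,0,0,25],[0,0,1,0,0,0,25],[0,0,0,0,0,0,25],[0,0,0,0,0,0,25]]'
```

```text
clock: 11.95
eef_pos: [639.2, -40.7, 73.3]
tool_rot: [3.14, 0.0, 1.434]
force: [-2.7, -1.0, 6.8]
width: 34.9
gripper_force: 63.5
```

```bash
python3 nudge.py '[[0,0,0,0,0,0,85],[0,0,0,0,0,0,85],[0,0,0,0,0,0,85],[0,0,0,0,0,0,85],[0,0,-20,0,0,0,85],[0,0,-40,0,0,0,85],[0,0,-40,0,0,0,85],[0,0,-40,0,0,0,85],[0,0,-30,0,0,0,85],[0,0,0,0,0,0,85],[0,0,0,0,0,0,85]]'
python3 - <<'E'
from lib import *
import pickle
np.set_printoptions(precision=2,suppress=True)
s=ctrl.read_state(); im=ctrl.get_image("wrist"); cv2.imwrite("pics/w6.png",im); pickle.dump(s,open("w6.pkl","wb"))
print(s["eef_pos"],s["tool_rot"],g(s["eef_pos"]))
E
```

```text
clock: 13.05
eef_pos: [639.0, -40.7, 242.7]
tool_rot: [3.14, 0.0, 1.434]
force: [-0.4, 0.4, -0.8]
width: 85.3
gripper_force: 0.0
[639.05 -40.72 242.7 ] [3.14 0.   1.43] [[ 0.4  46.96]]
```

View pics/w6.png

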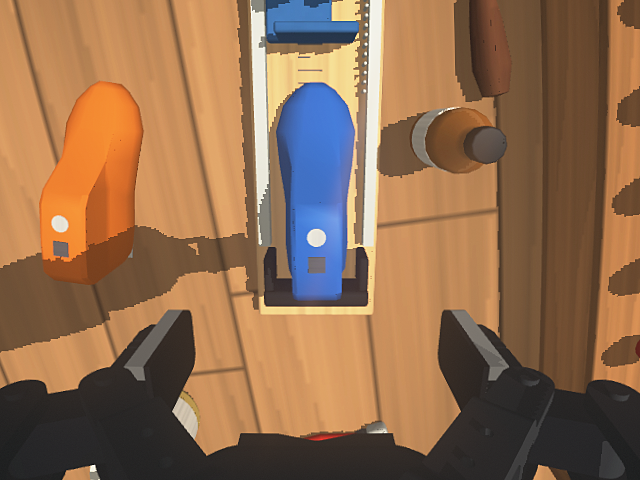

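Run:
```python
from lib import *
import pickle
np.set_printoptions(precision=1,suppress=True)
s=pickle.load(open("w6.pkl","rb")); W=cam("wrist",s); im=cv2.imread("pics/w6.png"); h=cv2.cvtColor(im,cv2.COLOR_BGR2HSV)
k=[q for q in blobs(im,*BLUE) if 70<q[1][1]<300][0][2]
toe=k[k[:,0,1]==k[:,0,1].min()][:,0].mean(0); print("toe",toe,g(onz(W,[toe],35)),"dot",g(onz(W,[(316.5,238)],105)))
print([(r,*h[r,316].tolist()) for r in range(14,50,2)])
print("plate back/front/rows z66",g(onz(W,[(316,22),(316,38),(316,43)],66)), "heel foot z20, wall top inner z55", g(onz(W,[(277,280),(316,280)],20)))
```

```text
toe [314.5  83. ] [[ -1.1 148.4]] dot [[ 0.3 41.2]]
[(14, 106, 156, 191), (16, 106, 156, 190), (18, 106, 156, 189), (20, 107, 156, 191), (22, 106, 154, 172), (24, 106, 154, 185), (26, 106, 155, 186), (28, 106, 154, 185), (30, 106, 148, 158), (32, 106, 141, 96), (34, 107, 124, 74), (36, 107, 122, 75), (38, 106, 120, 72), (40, 109, 116, 75), (42, 107, 115, 73), (44, 13, 61, 88), (46, 16, 122, 150), (48, 16, 120, 147)]
plate back/front/rows z66 [[ -0.  186.6]
 [ -0.  176.1]
 [ -0.  172.8]] heel foot z20, wall top inner z55 [[-36.2 -23.2]
 [  0.  -23.2]]
```

```bash
python3 nudge.py '[[45,-1,0,0,0,0,85],[45,-1,0,0,0,0,85],[45,-1,0,0,0,0,85],[45,-1,20,0,0,0,85],[0,0,30,0,0,0,85],[0,0,36,0,0,0,85],[0,0,0,0,0,0,85],[0,0,0,0,0,0,85]]'
python3 - <<'E'
from lib import *
np.set_printoptions(precision=1,suppress=True)
s=ctrl.read_state(); W=cam("wrist",s); im=ctrl.get_image("wrist"); cv2.imwrite("pics/w7.png",im)
print(s["eef_pos"],s["tool_rot"],"tcp g",g(s["eef_pos"]))
for n,c in(("r",RED),("b",((100,120,150),(130,255,255)))):
    for a,ce,k in blobs(im,*c,minA=300)[:4]: 
        x,y,w,h=cv2.boundingRect(k); print(n,a,(x,y,w,h),g(onz(W,[(x,y+h/2),(x+w,y+h/2),(x+w/2,y),(x+w/2,y+h)],88)).round(1).tolist())
E
```

```text
clock: 13.9
eef_pos: [658.7, 137.7, 154.9]
tool_rot: [-3.139, 0.001, 1.433]
force: [0.1, -0.1, 0.5]
width: 84.8
gripper_force: 0.0
[658.7 137.7 154.9] [-3.1  0.   1.4] tcp g [[ -4.5 226.4]]
r 1058.5 (353, 223, 23, 60) [[14.0, 232.2], [26.0, 232.2], [19.5, 248.4], [20.5, 215.4]]
b 6009.5 (290, 342, 77, 98) [[-20.6, 147.7], [24.4, 147.7], [1.6, 180.0], [2.2, 112.3]]
b 1870.5 (266, 194, 76, 96) [[-31.3, 238.2], [8.1, 238.2], [-11.4, 263.3], [-11.8, 211.4]]
b 939.0 (280, 221, 19, 56) [[-24.1, 234.4], [-14.2, 234.4], [-18.9, 249.4], [-19.4, 218.8]]
b 661.0 (279, 312, 94, 10) [[-25.7, 195.4], [25.9, 195.4], [0.1, 198.4], [0.1, 192.4]]
```

```bash
python3 nudge.py '[[4,1,30,0,0,0,85],[2,0,30,0,0,0,85],[0,0,30,0,0,0,85],[0,0,10,0,0,0,85],[0,0,0,0,0,0,85],[0,0,0,0,0,0,85]]'; python3 nudge.py '[[0,0,0,0,0,0,40],[0,0,0,0,0,0,40],[0,0,0,0,0,0,40],[0,0,0,0,0,0,40],[0,0,0,0,0,0,40],[0,0,0,0,0,0,40],[0,0,-1,0,0,0,40]]'; python3 -c "
from lib import *
s=ctrl.read_state();print(g(s['eef_pos']),s['tool_rot'])"
```

```text
clock: 14.55
eef_pos: [662.8, 144.2, 58.2]
tool_rot: [3.139, -0.001, 1.433]
force: [0.7, 0.1, 0.5]
width: 85.1
gripper_force: 0.0
clock: 15.25
eef_pos: [660.2, 145.7, 59.4]
tool_rot: [-3.141, -0.001, 1.436]
force: [-8.5, 1.4, 5.7]
width: 41.6
gripper_force: 60.0
[[ -4.12119832 234.49727509]] [-3.14109200e+00 -1.13710663e-03  1.43564933e+00]
```

```bash
python3 nudge.py '[[-3,0,0,0,0,0,40],[-5,0,0,0,0,0,40],[-5,0,0,0,0,0,40],[-5,0,0,0,0,0,40],[-5,0,0,0,0,0,40],[-5,0,0,0,0,0,40],[-2,0,0,0,0,0,40],[0,0,0,0,0,0,40],[0,0,0,0,0,0,40]]'; python3 nudge.py '[[-1,0,0,0,0,0,40],[-1,0,0,0,0,0,40],[0,0,0,0,0,0,40],[0,0,0,0,0,0,40]]';python3 nudge.py '[[-1,0,0,0,0,0,40],[-1,0,0,0,0,0,40],[0,0,0,0,0,0,40],[0,0,0,0,0,0,40]]'; python3 -c "
from lib import *
s=ctrl.read_state();print(g(s['eef_pos']),s['tool_rot'])
cv2.imwrite('pics/w8.png',ctrl.get_image('wrist')); cv2.imwrite('pics/top8.png',ctrl.get_image('top'))"
```

```text
clock: 16.15
eef_pos: [656.1, 116.0, 59.4]
tool_rot: [-3.141, -0.001, 1.436]
force: [-11.1, 1.5, 11.6]
width: 41.5
gripper_force: 61.4
clock: 16.55
eef_pos: [655.9, 114.8, 59.4]
tool_rot: [-3.141, -0.002, 1.436]
force: [-8.5, 2.6, 11.4]
width: 40.7
gripper_force: 61.0
clock: 16.95
eef_pos: [655.8, 114.1, 59.4]
tool_rot: [-3.141, -0.004, 1.436]
force: [-10.2, 3.6, 10.0]
width: 41.2
gripper_force: 60.4
[[ -4.15006675 202.60650953]] [-3.14142365 -0.00386532  1.43615909]
```

```bash
for i in 1 2; do python3 nudge.py '[[-1,0,0,0,0,0,40],[0,0,0,0,0,0,40],[0,0,0,0,0,0,40]]'|grep -E "eef|force:"; done;  python3 nudge.py '[[-1,0,0,0,0,0,40],[0,0,0,0,0,0,40],[0,0,0,0,0,0,40]]'|grep -E "eef|force:"
```

```text
eef_pos: [655.7, 113.5, 59.4]
force: [-9.1, 4.7, 9.7]
gripper_force: 60.3
eef_pos: [655.6, 112.5, 59.4]
force: [-9.8, 4.5, 10.1]
gripper_force: 60.3
eef_pos: [655.5, 111.5, 59.4]
force: [-9.4, 4.9, 10.4]
gripper_force: 60.3
```

```bash
for i in 1 2; do python3 nudge.py '[[-1,0,0,0,0,0,40],[0,0,0,0,0,0,40],[0,0,0,0,0,0,40]]'|grep -E "eef|force:"; done
```

```text
eef_pos: [655.3, 110.6, 59.5]
force: [-9.2, 4.8, 10.1]
gripper_force: 60.3
eef_pos: [655.2, 109.9, 59.4]
force: [-8.2, 5.7, 9.9]
gripper_force: 60.1
```

```bash
python3 nudge.py '[[-1,0,0,0,0,0,40],[0,0,0,0,0,0,40],[0,0,0,0,0,0,40]]'|grep -E "eef|force:"; python3 nudge.py '[[-1,0,0,0,0,0,40],[0,0,0,0,0,0,40],[0,0,0,0,0,0,40]]'|grep -E "eef|force:"
```

```text
eef_pos: [655.2, 109.9, 59.4]
force: [-8.0, 7.4, 9.2]
gripper_force: 59.8
eef_pos: [655.2, 109.9, 59.5]
force: [-8.0, 8.9, 8.6]
gripper_force: 59.8
```

```bash
python3 nudge.py '[[2,0,0,0,0,0,40],[1.5,0,0,0,0,0,40],[0,0,0,0,0,0,40],[0,0,0,0,0,0,40]]'|grep -E "eef|force:"
```

```text
eef_pos: [655.3, 109.9, 59.5]
force: [-9.4, 3.4, 11.2]
gripper_force: 61.4
```

```bash
python3 nudge.py '[[1,0,0,0,0,0,40],[0,0,0,0,0,0,40],[0,0,0,0,0,0,40]]'|grep -E "eef|force:"; python3 nudge.py '[[1,0,0,0,0,0,40],[0,0,0,0,0,0,40],[0,0,0,0,0,0,40]]'|grep -E "eef|force:"
```

```text
eef_pos: [655.2, 109.9, 59.4]
force: [-10.4, 2.1, 11.8]
gripper_force: 61.9
eef_pos: [655.3, 110.1, 59.4]
force: [-10.6, 1.2, 13.1]
gripper_force: 62.2
```

```bash
python3 nudge.py '[[0.8,0,0,0,0,0,40],[0,0,0,0,0,0,40],[0,0,0,0,0,0,40]]'|grep -E "eef|force:"; python3 -c "
from lib import *
s=ctrl.read_state();print(g(s['eef_pos']))"
```

```text
eef_pos: [655.4, 110.7, 59.4]
force: [-10.7, 0.2, 12.8]
gripper_force: 62.2
[[ -4.1352443  199.21340886]]
```

```bash
python3 nudge.py '[[0.3,0,0,0,0,0,40],[0,0,0,0,0,0,40],[0,0,0,0,0,0,85],[0,0,0,0,0,0,85],[0,0,0,0,0,0,85],[0,0,0,0,0,0,85],[0,0,-25,0,0,0,85],[0,0,-40,0,0,0,85],[0,0,-32,0,0,0,85],[0,0,0,0,0,0,85],[0,0,0,0,0,0,85]]'
python3 - <<'E'
from lib import *
np.set_printoptions(precision=1,suppress=True)
s=ctrl.read_state(); W=cam("wrist",s); im=ctrl.get_image("wrist"); cv2.imwrite("pics/w9.png",im)
print(s["eef_pos"],s["tool_rot"],"tcp g",g(s["eef_pos"]))
for n,c in(("r",RED),("b",((100,120,150),(130,255,255)))):
    for a,ce,k in blobs(im,*c,minA=300)[:5]: 
        x,y,w,h=cv2.boundingRect(k); print(n,a,(x,y,w,h),g(onz(W,[(x,y+h/2),(x+w,y+h/2),(x+w/2,y),(x+w/2,y+h)],88)).round(1).tolist())
E
```

```text
clock: 21.55
eef_pos: [656.7, 110.0, 154.8]
tool_rot: [3.141, -0.0, 1.434]
force: [0.2, 0.7, -0.6]
width: 84.9
gripper_force: 0.0
[656.7 110.  154.8] [ 3.1 -0.   1.4] tcp g [[ -2.7 198.6]]
r 1029.5 (350, 239, 21, 56) [[14.6, 196.9], [25.7, 196.9], [19.7, 212.2], [20.7, 180.9]]
b 8154.5 (275, 322, 95, 118) [[-27.0, 127.0], [27.9, 126.9], [0.3, 164.8], [0.7, 84.9]]
b 1607.5 (262, 204, 76, 95) [[-31.5, 205.5], [8.2, 205.4], [-11.4, 230.6], [-11.9, 178.6]]
b 727.0 (276, 233, 19, 44) [[-24.2, 203.5], [-14.3, 203.5], [-19.0, 215.4], [-19.5, 191.3]]
```

```bash
python3 nudge.py '[[0,0,-44,0,0,0,85],[0,0,-44,0,0,0,85],[-38,0,0,0,0,0,85],[-38,0,0,0,0,0,85],[-38,0,0,0,0,0,85],[-38,0,0,0,0,0,85],[0,0,0,0,0,0,85],[0,0,0,0,0,0,85]]'|tail -5
python3 - <<'E'
from lib import *
np.set_printoptions(precision=1,suppress=True)
s=ctrl.read_state(); W=cam("wrist",s); im=ctrl.get_image("wrist"); cv2.imwrite("pics/w10.png",im)
h=cv2.cvtColor(im,cv2.COLOR_BGR2HSV)
print(s["eef_pos"],"tcp g",g(s["eef_pos"]))
m=cv2.inRange(h,(0,0,150),(179,60,255)); cs=cv2.findContours(m,cv2.RETR_LIST,cv2.CHAIN_APPROX_NONE)[0]
for k in cs:
    (x,y),r=cv2.minEnclosingCircle(k)
    if 6<r<16 and 260<x<370: print("dot",x,y,r,g(onz(W,[(x,y)],105)))
print("col",[(r,*h[r,316].tolist()) for r in range(40,130,3)])
a=cv2.imread("pics/top0.png"); b=ctrl.get_image("top"); cv2.imwrite("pics/top10.png",b)
d=(cv2.absdiff(a,b).max(2)>40).astype(np.uint8); n,_,st,ce=cv2.connectedComponentsWithStats(d)
for i in range(1,n):
    if st[i,4]>40: print("changed",st[i],ce[i])
E
```

```text
eef_pos: [634.8, -42.1, 240.4]
tool_rot: [-3.138, 0.0, 1.431]
force: [-0.1, 0.3, 0.4]
width: 84.9
gripper_force: 0.0
[634.8 -42.1 240.4] tcp g [[-3.6 45. ]]
dot 322.4183654785156 241.948974609375 9.639200210571289 [[-0.3 37. ]]
dot 264.0 228.0 8.062357902526855 [[-40.2  47. ]]
col [(40, 107, 139, 103), (43, 106, 141, 103), (46, 107, 141, 103), (49, 107, 139, 99), (52, 106, 153, 198), (55, 106, 153, 192), (58, 106, 154, 190), (61, 106, 154, 191), (64, 106, 152, 189), (67, 107, 151, 192), (70, 106, 153, 178), (73, 106, 152, 188), (76, 107, 153, 187), (79, 107, 141, 127), (82, 108, 109, 77), (85, 110, 149, 106), (88, 110, 145, 100), (91, 109, 182, 205), (94, 109, 180, 210), (97, 109, 181, 209), (100, 109, 179, 210), (103, 109, 179, 212), (106, 109, 178, 212), (109, 109, 179, 212), (112, 109, 179, 211), (115, 109, 179, 211), (118, 109, 177, 212), (121, 109, 177, 212), (124, 109, 177, 212), (127, 109, 176, 211)]
changed [  311   151   164   329 26577] [392.4 326.1]
changed [265 206  47  42 992] [282.4 224. ]
changed [286 229  28  20 279] [298.8 240.2]
changed [405 232  15  41 120] [411.2 248.7]
changed [ 190  295   60   76 2157] [219.5 330.7]
changed [368 456   9  24 149] [372.  467.1]
changed [378 456  11  24 191] [381.9 468.7]
changed [621 467  19  13 134] [631.1 475. ]
```

```bash
python3 -c "
from cell import ctrl
print(ctrl.finish_job())"
```

```text
the job is handed in; nothing more can be done
None
```

The job is handed in (no verdict was returned): by my measurements the blue last stands upright in the heel cup, snug against the toe slide, with the lock tab fully out and nothing else disturbed, but I viewed 11 pictures, one over the limit of 10.

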